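# Match the fan selector and press start

## Task

Two small grey extractor control boxes stand on the bench, each with a lever selector that clicks through seven positions; only one box has a start button. With a fingertip, and without gripping it, gently push the lever of the box with the button round click by click until it stands at the same position, counted in studs on its own box, as the lever of the other box; then gently press the start button fully down and let it go. Do not turn the other box's selector, and leave the loose things on the bench where they are.

Things in the scene. Friction and masses are not known exactly. Their poses are not given: they have to be found in the camera images.
- start_box: The control box with the start button, whose selector is to be set. Grey housing 150 x 140 mm (x, y), fixed, cover at z 60 mm. Origin: centre of underside; x to its back (cable gland), z up. Upright selector axis at (10, 0) mm; seven black studs 53.5 mm from it, 30 degrees apart, mark positions 1 (at left, +y) over 4 (back, +x) to 7 (right, -y). The button stands at (-45, 0) mm.
- other_box: The control box without a button (flat steel blanking plug there instead); its selector shows the wanted position. Grey housing 150 x 140 mm (x, y), fixed, cover at z 60 mm. Origin: centre of underside; x to its back (cable gland), z up. Upright selector axis at (10, 0) mm; seven black studs 53.5 mm from it, 30 degrees apart, mark positions 1 (at left, +y) over 4 (back, +x) to 7 (right, -y). 
- start_lever: Lever of the selector to be turned: black bar 10 mm wide, 70 to 89 mm above the bench, tip 48 mm from the selector axis; its hub is 26 mm in diameter, 91 mm high, on a fixed collar 38 mm in diameter, 63 mm high. Origin on the axis, 60 mm above the bench; x points along the lever to its tip, z up.
- start_lever_tip (a point): Point at the end of the lever to be turned, at mid height of the bar (79.5 mm above the bench), 48 mm from the selector axis.
- start_selector (a joint): Angle of the selector to be turned, rad: 0 at position 1 (lever to the box's +y), 0.524 (30 degrees) more a click, clockwise from above, 3.142 at position 7 (-y); stops just beyond. Sprung clicks: past halfway it snaps to the next position by itself. Starts at position 1 or 2. A push of 2 to 5 N near the tip makes it click on.
- other_lever: Lever of the selector that shows the wanted position, not to be turned: black bar 10 mm wide, 70 to 89 mm above the bench, tip 48 mm from the selector axis; its hub is 26 mm in diameter, 91 mm high, on a fixed collar 38 mm in diameter, 63 mm high. Origin on the axis, 60 mm above the bench; x points along the lever to its tip, z up.
- other_lever_tip (a point): Point at the end of the other box's lever, as on the first.
- other_selector (a joint): Angle of the other box's selector, rad: 0 at position 1 (lever to the box's +y), 0.524 (30 degrees) more a click, clockwise from above, 3.142 at position 7 (-y); stops just beyond. Sprung clicks: past halfway it snaps to the next position by itself. Stands at position 4, 5 or 6.
- start_button (a joint): Travel of the start button in m: 0 up, grows as it is pressed straight down, 0.006 fully down; a spring of about 5 N at full travel lifts it again.
- start_button_top (a point): Centre of the top of the steel start button, 24 mm in diameter, 82 mm above the bench when up; black housing round it 40 mm in diameter, 72 mm high, on the front part of the cover.
- spacer: bystander, loose; not to be moved. Grey axle spacer tube, 25 mm diameter, 62 mm tall, standing between the boxes; origin at the centre of its underside.
- bearing: bystander, loose; not to be moved. Wheel bearing, 47 mm diameter, 14 mm high, lying in front of the box with the button; origin at the centre of its underside.
- marker: bystander, loose; not to be moved. Paint marker, white and red, 15 x 132 x 15 mm, lying in front of the other box; origin under its middle, length along its y.
- wrench: bystander, loose; not to be moved. Open-ended spanner, 29 x 173 x 5 mm, lying in front between the boxes; origin under its middle, length along its y.
- oil: bystander, loose; not to be moved. Oil dropper bottle, 53 mm diameter, 142 mm tall, standing behind between the boxes; origin at the centre of its underside.
- flap: bystander, loose; not to be moved. Flap disc, 100 mm diameter, 14 mm high, lying to the left; origin at the centre of its underside.

How it is judged:
By the outcome, as a careful person would: the job done as asked, in the order asked, and still so for the second after the job is handed in, with the robot touching nothing.
It also fails if it takes over 64 s, if anything falls off the work surface, if the arm or the gripper's body presses on something with over 40 N, if the wrist force passes 120 N, or if a joint passes its speed limit or range.

## Robot

A 6-joint arm with a two-finger parallel gripper is mounted at the origin on the work surface; the furniture and walls round the work are solid. World frame = base frame: x ahead of the robot, y to its left, z up, the work surface at z = 0. Lengths are in m, angles in rad, forces in N, time in s.
With the tool pointing down it reaches from about 0.35 to 0.85 m from the base axis. Payload 8.1 kg.
Tool frame: the origin (TCP) lies at the centre of the arm's flange, where the gripper is bolted on; the fingertips stand 186 mm ahead of it and the grasp point (between the pads) lies 167 mm ahead of it; z points along the fingers, y is the line along which they close (so a half turn about z gives the same grasp; the last joint's range is limited). The gripper opens to 93 mm and grips with 3 to 60 N. Pads are 15 mm wide; open, the fingers measure 128 mm over their backs; the gripper's body (75 mm by 188 mm) begins 65 mm behind the grasp point.
Start: joints at [1.042, 0.13, 1.488, -0, 1.523, -0.085], TCP at [0.258, 0.542, 0.405] pointing down, gripper open.
Joint ranges: [-2.96, 2.96], [-0.89, 2.26], [0.02, 2.5], [-1.34, 4.48], [0, 2.73], [-2.66, 2.66]. Speed limits (rad/s): [2.39, 2.39, 2.79, 3.14, 3.14, 3.14].

## Interface

Orientations are given as a rotation vector (axis times angle).
In Python, from plant import read_state, read_camera, camera_params, robot gives the robot as it stands.
- The arm moves only by the tool carry_out, never from a script. Its argument "targets" is a list of rows, each an object of numbers: "hand": the opening in per cent of the stroke, from 0 (shut) to 100 (fully open); "x", "y", "z": the shift along the tool's x, y, z in m; "ax", "ay", "az": the turn, a rotation vector about the tool's x, y, z in rad. In form: [{"hand": .., "x": .., "y": .., "z": .., "ax": .., "ay": .., "az": ..}, ...]. A call has 1 to 8 rows; each row is the pose to reach, as a shift and turn from the pose commanded when the call began, along the tool's axes at that moment; what a row does not reach only later rows make up. A row lasts 1/8 s, in which the tool goes at most 62.5 mm and 10.7 degrees, less where a joint would pass 70% of its speed; a pose out of reach is approached as far as the arm can. A call with a gripper value outside its range is refused whole. The fingers move at their own pace and stop on an object; "newtons" is the grip in N (left out, the last holds). Time passes only in rows, so rows that repeat a pose let the fingers close. It gives the time, the measured TCP pose, the force, the opening and the grip force at its end, in the units of the state.
- read_state(): the state, without advancing time (a new reading comes with each control period).
- read_camera(name): name is "scene" or "side" or "wrist"; returns (picture, depth): 480x640x3 uint8, blue, green, red; 480x640 float32, m along the optical axis (not along the pixel's ray), 0 where there is no reading.
- camera_params(name): a dict with "fx", "fy", "cx", "cy" (pixels), "position" and "rotation" of the camera in the world. Camera axes: x right, y up, looking along -z (the intrinsics and any distortion apply to the point x, -y, -z); pixel columns grow to the right and rows downward; lengths in m; the calibration is good to about 2 mm. A picture is of the moment at which its call begins: read the wrist's pose just before it. camera_params takes no time and is no camera call; for the wrist camera it gives the pose at the moment of the call.
- robot.close_job(): hands the job in; it is judged then, once.
The state is a dict: "t": time; "q": joint angles; "dq": joint speeds; "joint_torque": joint torques, N m; "tool_pos": TCP position; "orientation": TCP orientation; "force": force on the tool from outside, world axes, zero at the start; "wrist_torque": the same for the moment, N m; "opening": finger opening in m; "gripper_force": force on a finger pad.
Only numpy, scipy, OpenCV 4.12 (cv2) and the standard library are available. Lean on these libraries where they do the work, as an engineer would, in place of code of your own. Each camera call takes 0.05 s, during which the arm holds its last target. There are 200 camera calls.

## Working session

There is one attempt and no reset: what is moved stays moved. The work goes in short steps, Python scripts to look and compute and a tool call to move; the robot and the scene stay as the last step left them, time stands still between calls to the robot, and variables do not carry over. Pictures are saved under pics/ and viewed, at most 10 in all, crops included, and the job is handed in when it is done.

Besides the shell and the picture viewer there is one more tool, called after "Emit:" by a JSON object that holds its "fn" and its "kwargs", one argument or row to a line. carry_out: Moves the arm, as the interface text tells. Its arguments: {"type":"object","properties":{"targets":{"type":"array","items":{"type":"object","properties":{"hand":{"type":"number"},"x":{"type":"number"},"y":{"type":"number"},"z":{"type":"number"},"ax":{"type":"number"},"ay":{"type":"number"},"az":{"type":"number"}}}},"newtons":{"type":"number"}},"required":["targets"]}

```bash
mkdir -p pics; ls; cat > h.py <<'E'
import numpy as np, cv2
from scipy.spatial.transform import Rotation as R
from plant import read_state, read_camera, camera_params, robot
def cloud(name):
    p=camera_params(name); im,d=read_camera(name)
    v,u=np.mgrid[0:480,0:640]
    c=np.stack([(u-p["cx"])/p["fx"]*d,-(v-p["cy"])/p["fy"]*d,-d],-1)
    Rm=np.array(p["rotation"]); Rm=Rm if Rm.shape==(3,3) else R.from_rotvec(Rm).as_matrix()
    return im,d,c@Rm.T+np.array(p["position"])
E
python3 - <<'E'
from h import *
for n in("scene","side"):
    p=camera_params(n);print(p)
    im,d,P=cloud(n);cv2.imwrite(f"pics/{n}0.png",im);np.savez(f"{n}0.npz",im=im,d=d,P=P)
s=read_state();print(s)
E
```

```text
pics
{'fx': 440.5498668381235, 'fy': 440.5498668381235, 'cx': 321.83720403298827, 'cy': 236.07644730597184, 'position': array([-0.170196  , -0.40526285,  0.64643999]), 'rotation': array([ 0.86825135, -0.43954138, -0.86162695])}
{'fx': 490.9159293143685, 'fy': 490.9159293143685, 'cx': 325.04505308895205, 'cy': 235.5630498486969, 'position': array([-0.09484523, -0.75404157,  0.60906014]), 'rotation': array([ 1.0489917 , -0.34936768, -0.53424706])}
{'t': 0.1, 'q': array([ 1.04160268e+00,  1.31091858e-01,  1.48917235e+00, -2.15285040e-05,
        1.52300325e+00, -8.53794099e-02]), 'dq': array([-0.00113568, -0.00215367, -0.00271625, -0.00050554, -0.00196399,
       -0.00169337]), 'joint_torque': array([ 8.97971295e-04, -5.61337745e+01, -4.93096197e+01,  7.69260270e-02,
        2.91518366e-02, -4.56854275e-05]), 'tool_pos': array([0.25749991, 0.54170609, 0.4037873 ]), 'orientation': array([-6.91325499e-01, -3.06408440e+00,  2.51736346e-03]), 'force': array([ 0.25226041, -0.21353752,  0.29990618]), 'wrist_torque': array([-0.0108284 ,  0.02776778,  0.01331675]), 'gripper_force': 0.0, 'opening': 0.09290628646207716}
```

View pics/scene0.png

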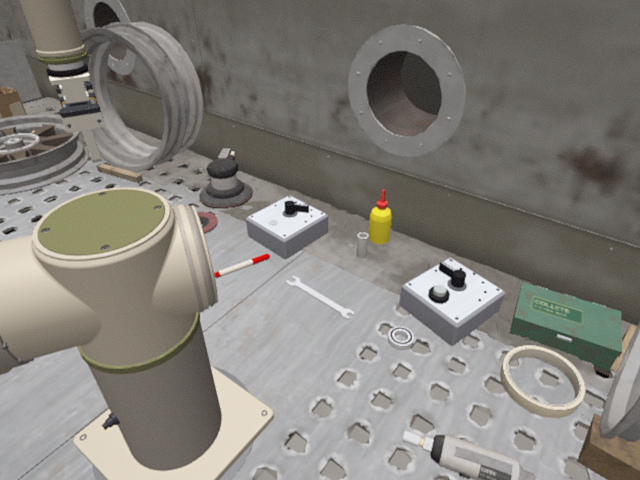

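View pics/side0.png

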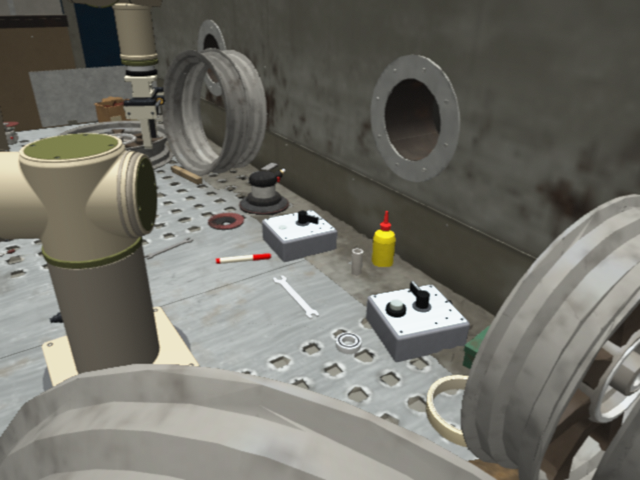

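The start box (with the steel button at scene pixel 439,293) is on the right, with its lever pointing up-left from the hub (459,278). The other box is at (288,225), its lever pointing right. Next I measure both from the depth.

```bash
cat > meas.py <<'E'
from h import *
def boxes(P,im,seeds):
    for nm,(u,v,r) in seeds.items():
        sub=P[v-r:v+r,u-r:u+r].reshape(-1,3); 
        c=sub[(abs(sub[:,2]-.06)<.004)]
        rect=cv2.minAreaRect((c[:,:2]*1000).astype(np.float32))
        print(nm,"cover z med",np.median(c[:,2]).round(4),"rect",rect)
        k=sub[(sub[:,2]>.0735)&(sub[:,2]<.1)]
        print(" high pts",len(k),k[:,:2].min(0),k[:,:2].max(0))
        # box frame candidates: x pointing away from the robot
        a=np.radians(rect[2]); ctr=np.array(rect[0])/1000
        for q in range(4):
            e=np.array([np.cos(a+q*np.pi/2),np.sin(a+q*np.pi/2)])
            if e[0]>.6:
                f=np.array([-e[1],e[0]]); B=np.c_[(k[:,:2]-ctr)@e-.01,(k[:,:2]-ctr)@f]
                print("  yaw",np.degrees(np.arctan2(e[1],e[0])).round(1))
                for side,sel in(("lever",np.hypot(*B.T)>.02),):
                    b=B[sel&(B[:,0]>-.028)] 
                    b2=b[np.hypot(*b.T)<.055]
                    m=b2.mean(0); print("   lever mean",m.round(4),"theta",np.degrees(np.arctan2(m[0],m[1])).round(1),len(b2),"pos",1+np.degrees(np.arctan2(m[0],m[1]))/30)
for n,s in(("scene",{"start":(452,298,55),"other":(288,225,45)}),("side",{"start":(418,318,58),"other":(299,232,42)})):
    z=np.load(n+"0.npz"); print(n); boxes(z["P"],z["im"],s)
    im=z["im"]
big=[]
for n,(u,v,r) in(("scene",(452,298,55)),("scene",(288,225,45)),("side",(418,318,58)),("side",(299,232,42))):
    big.append(cv2.resize(np.load(n+"0.npz")["im"][v-r:v+r,u-r:u+r],(300,300),interpolation=cv2.INTER_CUBIC))
cv2.imwrite("pics/crop.png",np.vstack([np.hstack(big[:2]),np.hstack(big[2:])]))
E
python3 meas.py
```

```text
scene
start cover z med 0.059 rect ((543.8050537109375, -249.3624267578125), (136.2853546142578, 256.2781066894531), 73.9769287109375)
 high pts 453 [ 0.43724322 -0.27768381] [ 0.66771192 -0.19095798]
  yaw -16.0
   lever mean [nan nan] theta nan 0 pos nan
other cover z med 0.0586 rect ((542.4854736328125, 191.14175415039062), (144.0311279296875, 254.53346252441406), 88.92443084716797)
 high pts 231 [0.4921586 0.1452154] [0.66885735 0.2131508 ]
  yaw -1.1
   lever mean [-0.027  -0.0424] theta -147.5 4 pos -3.9166402442791686
side
start cover z med 0.0601 rect ((540.6953735351562, -228.47166442871094), (280.5359802246094, 176.99659729003906), 6.4218974113464355)
 high pts 585 [ 0.43353578 -0.24922782] [ 0.67116766 -0.15995418]
  yaw 6.4
   lever mean [-0.0255  0.0394] theta -33.0 1 pos -0.09865090624621042
other cover z med 0.0603 rect ((549.6004638671875, 253.78187561035156), (324.1515808105469, 221.6903076171875), 66.62599182128906)
 high pts 236 [0.49374928 0.14720354] [0.67192207 0.31182249]
  yaw -23.4
   lever mean [nan nan] theta nan 0 pos nanmeas.py:20: RuntimeWarning: Mean of empty slice.
  m=b2.mean(0); print("   lever mean",m.round(4),"theta",np.degrees(np.arctan2(m[0],m[1])).round(1),len(b2),"pos",1+np.degrees(np.arctan2(m[0],m[1]))/30)
  ret = um.true_divide(
```

View pics/crop.png

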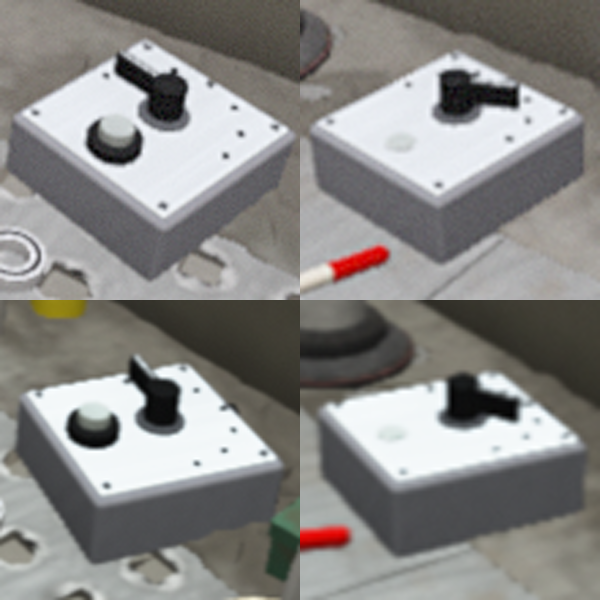

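```bash
cat > meas.py <<'E'
from h import *
S={"scene":{"start":(452,298,55),"other":(288,225,45)},"side":{"start":(418,318,58),"other":(299,232,42)}}
def proj(p,X):
    Rm=R.from_rotvec(p["rotation"]).as_matrix(); c=(X-p["position"])@Rm
    return np.c_[p["cx"]+p["fx"]*c[:,0]/-c[:,2],p["cy"]+p["fy"]*c[:,1]/c[:,2]]
def onplane(p,uv,z):
    uv=np.atleast_2d(uv).astype(float)
    Rm=R.from_rotvec(p["rotation"]).as_matrix()
    r=np.c_[(uv[:,0]-p["cx"])/p["fx"],-(uv[:,1]-p["cy"])/p["fy"],-np.ones(len(uv))]@Rm.T
    return (np.array(p["position"])+r*((z-p["position"][2])/r[:,2])[:,None])[:,:2]
if __name__=="__main__":
  for n in S:
    z=np.load(n+"0.npz"); p=camera_params(n); im=z["im"]; P=z["P"]
    for nm,(u,v,r) in S[n].items():
        m=np.zeros((480,640),np.uint8); w=(im.min(-1)>195)&(abs(P[...,2]-.06)<.012); m[v-r:v+r,u-r:u+r]=w[v-r:v+r,u-r:u+r]*255
        cs,_=cv2.findContours(m,cv2.RETR_EXTERNAL,cv2.CHAIN_APPROX_NONE); c=max(cs,key=cv2.contourArea)
        h=cv2.convexHull(c).reshape(-1,2)
        X=onplane(p,h,.06)*1000
        rect=cv2.minAreaRect(X.astype(np.float32)); print(n,nm,np.round(rect[0],1),np.round(rect[1],1),round(rect[2],2))
        ctr=np.array(rect[0])/1000
        yaw=(rect[2]+45)%90-45; a=np.radians(yaw); e=np.array([np.cos(a),np.sin(a)]); f=np.array([-e[1],e[0]])
        ax=ctr+.01*e
        # rectified top view at lever mid-top (z=.089) and cover (z=.06)
        hh=[]
        for zz in(.06,.089):
            g=np.array([[-.07,-.07],[-.07,.07],[.07,.07],[.07,-.07]]); W=np.c_[ax+g[:,:1]*e+g[:,1:]*f,np.full(4,zz)]
            # img: up=+x, left=+y
            dst=np.float32([[300,300],[0,300],[0,0],[300,0]])
            M=cv2.getPerspectiveTransform(proj(p,W).astype(np.float32),dst); o=cv2.warpPerspective(im,M,(300,300),flags=cv2.INTER_CUBIC)
            cv2.circle(o,(150,150),int(.048/.14*300),(0,0,255),1); hh.append(o)
        cv2.imwrite(f"top_{n}_{nm}.png",np.hstack(hh))
  cv2.imwrite("pics/top.png",cv2.resize(np.vstack([np.hstack([cv2.imread(f"top_{n}_{m}.png") for m in("start","other")]) for n in S]),(800,400)))
E
python3 meas.py
```

```text
scene start [ 492.6 -233.6] [128.8 137.8] 73.97
scene other [493.9 190.4] [128.  137.4] 83.47
side start [ 494.  -232.9] [128.9 139.1] 73.98
side other [496.7 192.7] [130.6 137.9] 84.16
```

View pics/top.png

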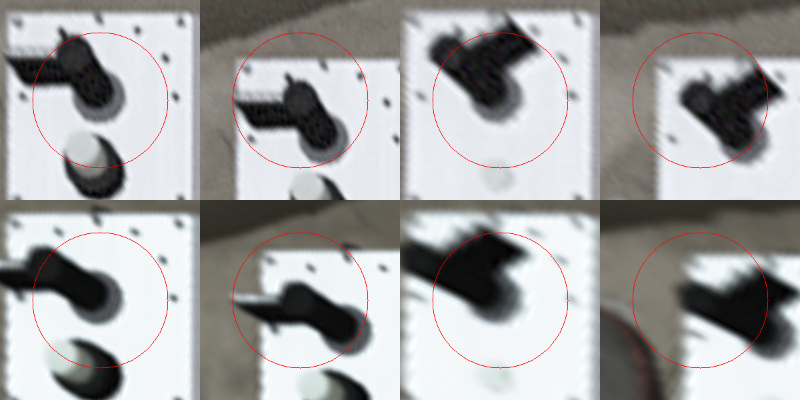

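Read from the rectified views: the start lever points to the box's +y (position 1), and the other lever stands about 30° before -y (position 6). I'll confirm both from the wrist camera on the way over.

```bash
cat >> h.py <<'E'
def go(x,y,z,yawdeg,s=None,C=None):
    """tool-frame shift/turn to reach world TCP pose, tool down, y_tool at yawdeg"""
    s=s or read_state(); A=R.from_rotvec(s["orientation"])
    a=np.radians(yawdeg); Y=np.array([np.cos(a),np.sin(a),0]); Z=np.array([0,0,-1.]); X=np.cross(Y,Z)
    B=R.from_matrix(np.c_[X,Y,Z]); 
    print("shift",A.inv().apply(np.array([x,y,z])-s["tool_pos"]).round(4),"turn",(A.inv()*B).as_rotvec().round(3),"| at",s["tool_pos"].round(4),"t",s["t"])
E
python3 - <<'E'
from h import *
p=camera_params("wrist");s=read_state();A=R.from_rotvec(s["orientation"])
print(p["fx"],"cam in tool",A.inv().apply(p["position"]-s["tool_pos"]).round(4),"cam view dir",A.inv().apply(-R.from_rotvec(p["rotation"]).as_matrix()[:,2]).round(3),A.inv().apply(R.from_rotvec(p["rotation"]).as_matrix()[:,0]).round(3))
z=np.load("scene0.npz")["P"].reshape(-1,3)
for y in(-.3,-.2,0,.2):
    k=z[(abs(z[:,1]-y)<.02)&(z[:,2]>.2)&(z[:,2]<.5)]; print(y,"wall x",np.percentile(k[:,0],[1,50]))
k=z[(abs(z[:,1]-.0)<.12)&(z[:,0]>.5)&(z[:,0]<.75)&(z[:,2]>.1)&(z[:,2]<.17)];print("oil",np.median(k,0))
go(.42,.19,.42,70); go(.43,-.2,.42,74)
E
```

```text
335.8135678107527 cam in tool [ 0.0745 -0.0012  0.0202] cam view dir [-0.269  0.     0.963] [-0.001  1.    -0.   ]
-0.3 wall x [0.66492346 0.66836195]
-0.2 wall x [0.66481438 0.66817178]
0 wall x [-0.13229005 -0.06913189]
0.2 wall x [0.66410636 0.66780197]
oil [ 0.66587615 -0.00641366  0.13519501]
shift [-0.2978 -0.2479 -0.0158] turn [-0.002 -0.    -0.095] | at [0.2575 0.5417 0.4038] t 0.1
shift [-0.4743 -0.5958 -0.0153] turn [-0.002 -0.    -0.165] | at [0.2575 0.5417 0.4038] t 0.1
```

Emit:
{"fn": "carry_out", "kwargs": {
  "targets": [
    {"hand":0,"x":-0.045,"y":-0.028,"z":0},
    {"hand":0,"x":-0.09,"y":-0.056,"z":0},
    {"hand":0,"x":-0.135,"y":-0.084,"z":-0.01},
    {"hand":0,"x":-0.18,"y":-0.112,"z":-0.015},
    {"hand":0,"x":-0.225,"y":-0.14,"z":-0.015},
    {"hand":0,"x":-0.27,"y":-0.168,"z":-0.015,"az":-0.05},
    {"hand":0,"x":-0.31,"y":-0.196,"z":-0.015,"az":-0.1},
    {"hand":0,"x":-0.35,"y":-0.222,"z":-0.015,"az":-0.165}
  ],
  "newtons": 5
}}

```text
schema error: expected keys hand, x, y, z, ax, ay, az
```

```bash
python3 - <<'E'
from h import *
p=camera_params("wrist"); im,d=read_camera("wrist"); cv2.imwrite("pics/w1.png",im)
import pickle; pickle.dump((p,im,d),open("w1.pkl","wb"))
go(.47,-.215,.42,74)
E
```

```text
shift [-0.5168 -0.5922 -0.0153] turn [-0.001 -0.    -0.165] | at [0.2575 0.5418 0.404 ] t 0.15
```

View pics/w1.png

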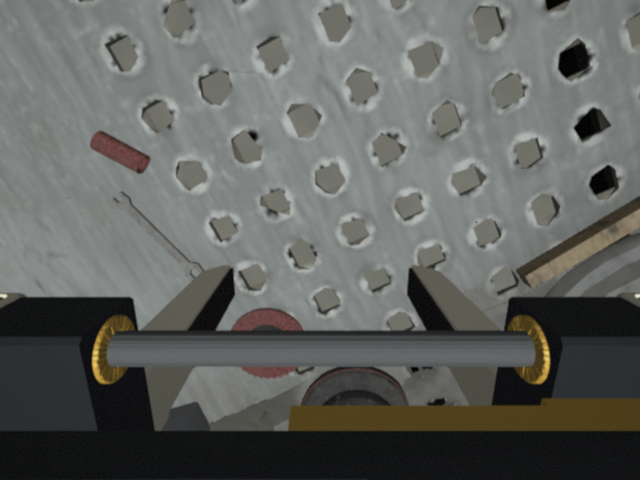

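The wrist picture still shows the start location: the move was refused because every key is required. The gripper covers image rows below about 270, so the subject has to lie on the tool's +x side.

Emit:
{"fn": "carry_out", "kwargs": {
  "targets": [
    {"hand":0,"x":-0.05,"y":-0.024,"z":-0.005,"ax":0,"ay":0,"az":0},
    {"hand":0,"x":-0.1,"y":-0.048,"z":-0.01,"ax":0,"ay":0,"az":0},
    {"hand":0,"x":-0.15,"y":-0.072,"z":-0.02,"ax":0,"ay":0,"az":-0.03},
    {"hand":0,"x":-0.2,"y":-0.096,"z":-0.03,"ax":0,"ay":0,"az":-0.06},
    {"hand":0,"x":-0.25,"y":-0.12,"z":-0.036,"ax":0,"ay":0,"az":-0.09},
    {"hand":0,"x":-0.3,"y":-0.145,"z":-0.036,"ax":0,"ay":0,"az":-0.12},
    {"hand":0,"x":-0.35,"y":-0.17,"z":-0.036,"ax":0,"ay":0,"az":-0.15},
    {"hand":0,"x":-0.393,"y":-0.192,"z":-0.036,"ax":0,"ay":0,"az":-0.165}
  ],
  "newtons": 5
}}

```text
t: 1.15
tool_pos: [0.531, 0.1979, 0.4405]
orientation: [-0.436, -3.111, 0.0]
force: [-0.3, 0.9, 0.4]
opening: 0.0172
gripper_force: 0.0
```

```bash
python3 - <<'E'
from h import *
import pickle
p=camera_params("wrist"); im,d=read_camera("wrist"); cv2.imwrite("pics/w2.png",im)
pickle.dump((p,im,d),open("w2.pkl","wb"))
go(.53,-.215,.42,74)
E
```

```text
shift [-0.1101 -0.3937  0.0214] turn [-0.003  0.002 -0.002] | at [0.5335 0.1939 0.4402] t 1.2
```

View pics/w2.png

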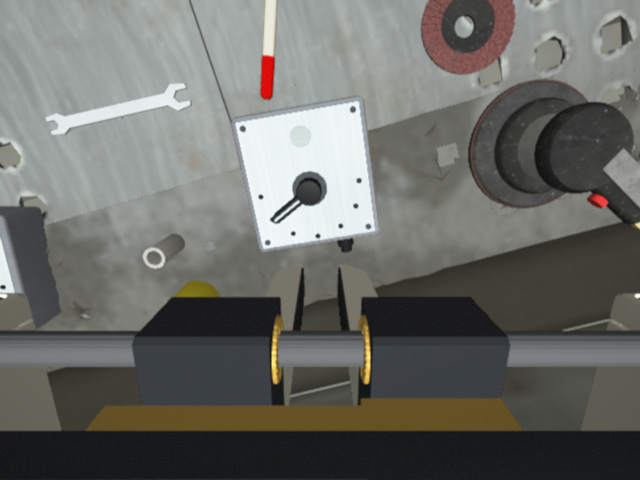

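The wrist view shows the blanking plug at (300,136) and the other lever running from its hub (310,190) to a tip at (275,220). That tip covers the sixth stud; the seventh is visible at (261,197) and the fifth at (293,234). So the target is position 6. Next I move over the start box.

Emit:
{"fn": "carry_out", "kwargs": {
  "targets": [
    {"hand":0,"x":-0.015,"y":-0.05,"z":0,"ax":0,"ay":0,"az":0},
    {"hand":0,"x":-0.03,"y":-0.1,"z":0,"ax":0,"ay":0,"az":0},
    {"hand":0,"x":-0.045,"y":-0.15,"z":0,"ax":0,"ay":0,"az":0},
    {"hand":0,"x":-0.06,"y":-0.2,"z":0,"ax":0,"ay":0,"az":0},
    {"hand":0,"x":-0.075,"y":-0.25,"z":0,"ax":0,"ay":0,"az":0},
    {"hand":0,"x":-0.09,"y":-0.3,"z":0.005,"ax":0,"ay":0,"az":0},
    {"hand":0,"x":-0.1,"y":-0.35,"z":0.015,"ax":0,"ay":0,"az":0},
    {"hand":0,"x":-0.11,"y":-0.394,"z":0.02,"ax":0,"ay":0,"az":0}
  ]
}}

```text
t: 2.2
tool_pos: [0.5269, -0.2109, 0.4199]
orientation: [-0.437, -3.11, -0.0]
force: [0.2, 0.3, 0.4]
opening: 0.0004
gripper_force: 0.0
```

```bash
python3 - <<'E'
from h import *
import pickle,time
read_camera("wrist");read_camera("wrist")
p=camera_params("wrist"); im,d=read_camera("wrist"); cv2.imwrite("pics/w3.png",im)
pickle.dump((p,im,d),open("w3.pkl","wb"))
s=read_state();print(s["tool_pos"],s["t"],s["opening"])
E
```

```text
[ 0.52687115 -0.21096155  0.41972149] 2.35 0.0005695394280041464
```

View pics/w3.png

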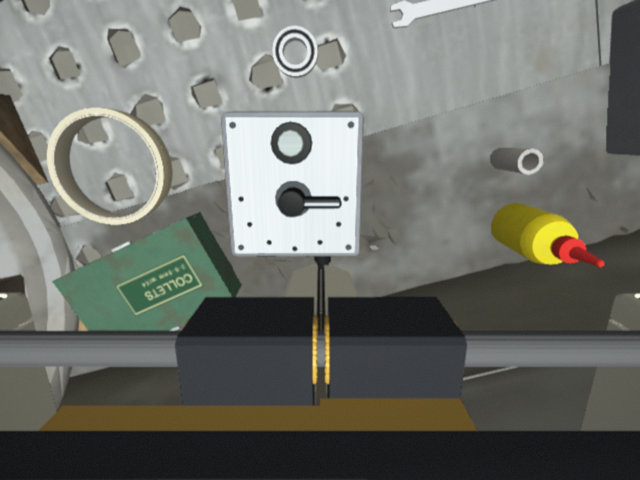

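The wrist view shows the button at (291,143), the hub at (291,202) and the lever pointing to (341,202), i.e. position 1. Seven studs minus the one under the tip agree with that. I'll cast rays for exact positions.

```bash
python3 - <<'E'
from h import *
from meas import onplane
import pickle
p,im,d=pickle.load(open("w3.pkl","rb"))
g=im.max(-1)
# cover outline
m=((im.min(-1)>180)*255).astype(np.uint8); m[:100]=0;m[262:]=0;m[:,:215]=0;m[:,368:]=0
c=max(cv2.findContours(m,cv2.RETR_EXTERNAL,cv2.CHAIN_APPROX_NONE)[0],key=cv2.contourArea)
r=cv2.minAreaRect((onplane(p,c.reshape(-1,2),.06)*1000).astype(np.float32));print("cover",r)
sub=cv2.threshold(g[110:250,230:355],70,255,cv2.THRESH_BINARY_INV)[1]
n,l,st,ce=cv2.connectedComponentsWithStats(sub)
for i in range(1,n):
    if st[i,4]>3: 
        q=ce[i]+[230,110]; print(q.round(1),st[i,4],(onplane(p,q,.062)*1000).round(1))
hsv=cv2.cvtColor(im,cv2.COLOR_BGR2GRAY)
c2=cv2.HoughCircles(cv2.resize(hsv[115:235,250:340],None,fx=4,fy=4,interpolation=cv2.INTER_CUBIC),cv2.HOUGH_GRADIENT,1,40,param1=100,param2=20,minRadius=35,maxRadius=100)
for x,y,rr in c2[0]: 
    q=np.array([x/4+250-.4,y/4+115-.4]);print("circ",q,rr/4,[(onplane(p,q,z)*1000).round(1) for z in(.082,.091)])
z=np.load("scene0.npz");P=z["P"]; k=P[280:365,515:620].reshape(-1,3);print("collets max z",np.percentile(k[:,2],[50,90]))
E
```

```text
cover ((494.7461853027344, -234.1372528076172), (128.73052978515625, 137.97096252441406), 73.7925796508789)
[290. 123.] 5 [[ 433.5 -217.7]]
[286.7 149.6] 332 [[ 456.2 -228.3]]
[298.1 201.1] 796 [[ 508.  -232.8]]
[241.  198.5] 6 [[ 489.3 -287.7]]
[345.5 198.5] 4 [[ 519.  -185.8]]
[249.1 223.9] 8 [[ 516.7 -288.7]]
[338.  223.5] 6 [[ 542.1 -200.1]]
[268.8 241.8] 6 [[ 540.9 -275.3]]
[319.5 241.5] 4 [[ 555.5 -224. ]]
[294.2 248.4] 5 [[ 555.3 -251.8]]
circ [292.725 198.475] 18.275 [array([[ 501. , -234.6]]), array([[ 499.7, -233.4]])]
circ [290.975 142.725] 20.625 [array([[ 451.4, -220.6]]), array([[ 451.5, -219.8]])]
collets max z [0.05094492 0.05438266]
```

```bash
cat >> h.py <<'E'
AX=np.array([.5041,-.2369]); L1=73.75
def fing(phi,d,r=.038):
    """TCP xy and yaw for finger behind a lever at phi deg past position 1"""
    a=np.radians(L1-phi); u=np.array([np.cos(a),np.sin(a)]); t=np.array([np.sin(a),-np.cos(a)])
    return *(AX+r*u-d*t),
E
python3 - <<'E'
from h import *
x,y=fing(0,.022); print(x,y); go(x,y,.300,73.75); go(x,y,.263,73.75)
E
```

```text
0.4936124057366873 -0.19426186722465288
shift [0.0364 0.0068 0.1198] turn [ 0.    -0.002  0.001] | at [ 0.5269 -0.211   0.4197] t 2.35
shift [0.0363 0.0067 0.1568] turn [ 0.    -0.002  0.001] | at [ 0.5269 -0.211   0.4197] t 2.35
```

Emit:
{"fn": "carry_out", "kwargs": {
  "targets": [
    {"hand":0,"x":0.036,"y":0.007,"z":0.03,"ax":0,"ay":0,"az":0},
    {"hand":0,"x":0.036,"y":0.007,"z":0.06,"ax":0,"ay":0,"az":0},
    {"hand":0,"x":0.036,"y":0.007,"z":0.09,"ax":0,"ay":0,"az":0},
    {"hand":0,"x":0.036,"y":0.007,"z":0.12,"ax":0,"ay":0,"az":0},
    {"hand":0,"x":0.036,"y":0.007,"z":0.12,"ax":0,"ay":0,"az":0},
    {"hand":0,"x":0.036,"y":0.007,"z":0.12,"ax":0,"ay":0,"az":0}
  ]
}}

```text
t: 3.1
tool_pos: [0.4953, -0.1921, 0.3021]
orientation: [0.435, 3.11, -0.0]
force: [-1.1, -0.9, 0.4]
opening: 0.0005
gripper_force: 0.0
```

```bash
python3 - <<'E'
from h import *
x,y=fing(0,.022); go(x,y,.263,73.75)
im,d=read_camera("scene"); cv2.imwrite("pics/s4.png",cv2.resize(im[180:350,370:570],(800,680))[:600])
E
```

```text
shift [ 0.0011 -0.0025  0.0391] turn [-0.     0.001  0.006] | at [ 0.4953 -0.1921  0.3021] t 3.1
```

View pics/s4.png

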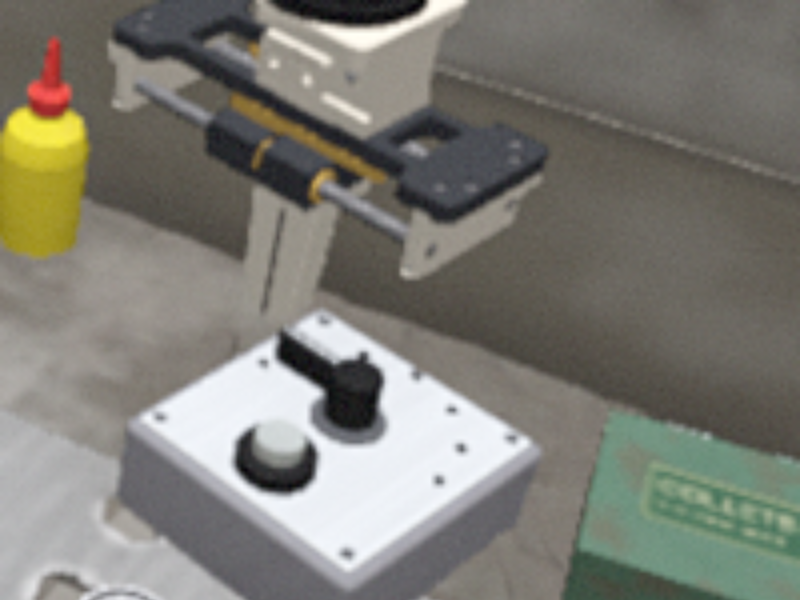

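The fingers are shut above the front side of the lever, with the lever tip at about (300,345) in this crop and the button clear at (280,445). Descending now.

Emit:
{"fn": "carry_out", "kwargs": {
  "targets": [
    {"hand":0,"x":0.002,"y":-0.0025,"z":0.015,"ax":0,"ay":0,"az":0},
    {"hand":0,"x":0.002,"y":-0.0025,"z":0.03,"ax":0,"ay":0,"az":0},
    {"hand":0,"x":0.002,"y":-0.0025,"z":0.039,"ax":0,"ay":0,"az":0},
    {"hand":0,"x":0.002,"y":-0.0025,"z":0.039,"ax":0,"ay":0,"az":0},
    {"hand":0,"x":0.002,"y":-0.0025,"z":0.039,"ax":0,"ay":0,"az":0}
  ]
}}

```text
t: 3.78
tool_pos: [0.4923, -0.1946, 0.2619]
orientation: [0.437, 3.111, -0.0]
force: [-0.6, -0.5, 0.9]
opening: 0.0004
gripper_force: 0.0
```

```bash
cat > rows.py <<'E'
from h import *
import sys
def rows(phis,d,z=.263,r=.038):
    for f in phis:
        x,y=fing(f,d,r); go(x,y,z,L1-f)
if __name__=="__main__": rows([float(a) for a in sys.argv[2:]],float(sys.argv[1]))
E
python3 rows.py .0125 0 5 10 15 20 25 28; python3 -c "
from h import *
print(read_state()['force'])"
```

```text
shift [-0.0107  0.0006 -0.0011] turn [-0.     0.     0.005] | at [ 0.4923 -0.1946  0.2619] t 3.775
shift [-0.0141  0.0016 -0.0011] turn [-0.     0.     0.092] | at [ 0.4923 -0.1946  0.2619] t 3.775
shift [-0.0175  0.0022 -0.0011] turn [-0.     0.     0.179] | at [ 0.4923 -0.1946  0.2619] t 3.775
shift [-0.021   0.0025 -0.0011] turn [-0.     0.     0.267] | at [ 0.4923 -0.1946  0.2619] t 3.775
shift [-0.0245  0.0026 -0.0011] turn [0.    0.    0.354] | at [ 0.4923 -0.1946  0.2619] t 3.775
shift [-0.0279  0.0023 -0.0011] turn [0.    0.    0.441] | at [ 0.4923 -0.1946  0.2619] t 3.775
shift [-0.03    0.002  -0.0011] turn [0.    0.    0.493] | at [ 0.4923 -0.1946  0.2619] t 3.775
[-0.64307518 -0.49095222  0.91747252]
```

Emit:
{"fn": "carry_out", "kwargs": {
  "targets": [
    {"hand":0,"x":-0.006,"y":0.0005,"z":-0.001,"ax":0,"ay":0,"az":0},
    {"hand":0,"x":-0.0105,"y":0.0005,"z":-0.001,"ax":0,"ay":0,"az":0},
    {"hand":0,"x":-0.0125,"y":0.001,"z":-0.001,"ax":0,"ay":0,"az":0.045},
    {"hand":0,"x":-0.014,"y":0.0015,"z":-0.001,"ax":0,"ay":0,"az":0.09},
    {"hand":0,"x":-0.016,"y":0.002,"z":-0.001,"ax":0,"ay":0,"az":0.135},
    {"hand":0,"x":-0.0175,"y":0.002,"z":-0.001,"ax":0,"ay":0,"az":0.18},
    {"hand":0,"x":-0.0195,"y":0.0025,"z":-0.001,"ax":0,"ay":0,"az":0.225},
    {"hand":0,"x":-0.021,"y":0.0025,"z":-0.001,"ax":0,"ay":0,"az":0.265}
  ]
}}

```text
t: 4.78
tool_pos: [0.5135, -0.198, 0.263]
orientation: [0.845, 3.025, -0.0]
force: [0.4, 1.3, -0.8]
opening: 0.0009
gripper_force: 0.0
```

```bash
python3 rows.py .0125 17 21 25 28
```

```text
shift [-0.001   0.0003  0.    ] turn [0.    0.001 0.035] | at [ 0.5135 -0.198   0.263 ] t 4.775
shift [-0.0037  0.001   0.    ] turn [0.    0.001 0.105] | at [ 0.5135 -0.198   0.263 ] t 4.775
shift [-0.0064  0.0015  0.    ] turn [0.    0.001 0.175] | at [ 0.5135 -0.198   0.263 ] t 4.775
shift [-0.0085  0.0017  0.    ] turn [0.    0.001 0.227] | at [ 0.5135 -0.198   0.263 ] t 4.775
```

Emit:
{"fn": "carry_out", "kwargs": {
  "targets": [
    {"hand":0,"x":-0.002,"y":0.0005,"z":0,"ax":0,"ay":0,"az":0.06},
    {"hand":0,"x":-0.0035,"y":0.001,"z":0,"ax":0,"ay":0,"az":0.1},
    {"hand":0,"x":-0.005,"y":0.001,"z":0,"ax":0,"ay":0,"az":0.14},
    {"hand":0,"x":-0.007,"y":0.0015,"z":0,"ax":0,"ay":0,"az":0.19},
    {"hand":0,"x":-0.007,"y":0.0015,"z":0,"ax":0,"ay":0,"az":0.19}
  ]
}}

```text
t: 5.4
tool_pos: [0.5201, -0.2003, 0.2629]
orientation: [1.126, 2.933, -0.0]
force: [-0.3, 0.9, 0.0]
opening: 0.0005
gripper_force: 0.3
```

```bash
python3 - <<'E'
from h import *
a=[]
for n,(u,v) in(("scene",(452,285)),("side",(418,300))):
    im,d=read_camera(n); a.append(cv2.resize(im[v-50:v+50,u-50:u+50],(400,400),interpolation=cv2.INTER_CUBIC))
cv2.imwrite("pics/s5.png",np.hstack(a))
E
python3 rows.py .0125 30 35 40 45 50 55; 
```

```text
shift [-0.0031  0.001  -0.0002] turn [0.    0.    0.075] | at [ 0.52   -0.2003  0.2628] t 5.5
shift [-0.0065  0.0017 -0.0002] turn [0.    0.    0.162] | at [ 0.52   -0.2003  0.2628] t 5.5
shift [-0.01    0.0021 -0.0002] turn [0.    0.    0.249] | at [ 0.52   -0.2003  0.2628] t 5.5
shift [-0.0134  0.0022 -0.0002] turn [0.    0.    0.336] | at [ 0.52   -0.2003  0.2628] t 5.5
shift [-0.0169  0.002  -0.0002] turn [0.    0.    0.424] | at [ 0.52   -0.2003  0.2628] t 5.5
shift [-0.0204  0.0014 -0.0002] turn [0.    0.    0.511] | at [ 0.52   -0.2003  0.2628] t 5.5
```

View pics/s5.png

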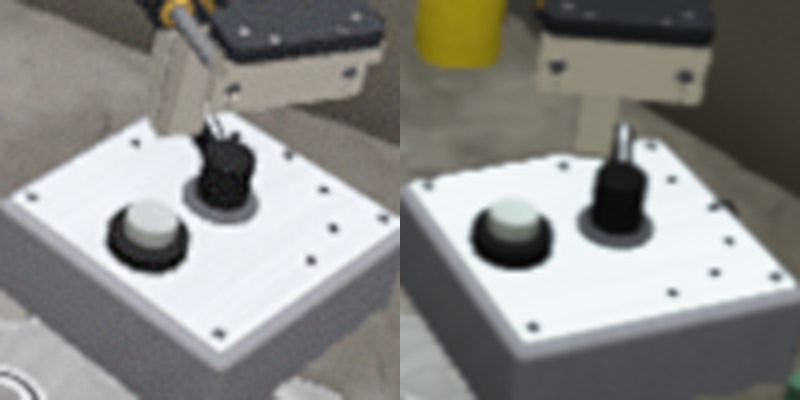

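The lever has clicked to position 2 and the finger stands just behind it. Next click.

Emit:
{"fn": "carry_out", "kwargs": {
  "targets": [
    {"hand":0,"x":-0.003,"y":0.001,"z":0,"ax":0,"ay":0,"az":0.075},
    {"hand":0,"x":-0.0055,"y":0.0015,"z":0,"ax":0,"ay":0,"az":0.14},
    {"hand":0,"x":-0.008,"y":0.002,"z":0,"ax":0,"ay":0,"az":0.2},
    {"hand":0,"x":-0.0105,"y":0.002,"z":0,"ax":0,"ay":0,"az":0.265},
    {"hand":0,"x":-0.0135,"y":0.002,"z":0,"ax":0,"ay":0,"az":0.335},
    {"hand":0,"x":-0.016,"y":0.002,"z":0,"ax":0,"ay":0,"az":0.4},
    {"hand":0,"x":-0.0185,"y":0.0015,"z":0,"ax":0,"ay":0,"az":0.465},
    {"hand":0,"x":-0.0205,"y":0.0015,"z":0,"ax":0,"ay":0,"az":0.515}
  ]
}}

```text
t: 6.5
tool_pos: [0.5361, -0.2129, 0.2628]
orientation: [-1.838, -2.548, -0.0]
force: [-1.5, 1.3, 0.9]
opening: 0.0005
gripper_force: 1.0
```

```bash
python3 rows.py .0125 55 60 65 70 75 80 85
```

```text
shift [ 0.0001  0.     -0.0002] turn [ 0.    -0.    -0.006] | at [ 0.5361 -0.2129  0.2628] t 6.5
shift [-0.0033  0.001  -0.0002] turn [ 0.    -0.     0.081] | at [ 0.5361 -0.2129  0.2628] t 6.5
shift [-0.0067  0.0017 -0.0002] turn [ 0.    -0.     0.168] | at [ 0.5361 -0.2129  0.2628] t 6.5
shift [-0.0102  0.002  -0.0002] turn [ 0.    -0.     0.256] | at [ 0.5361 -0.2129  0.2628] t 6.5
shift [-0.0137  0.0021 -0.0002] turn [ 0.    -0.     0.343] | at [ 0.5361 -0.2129  0.2628] t 6.5
shift [-0.0172  0.0019 -0.0002] turn [-0.   -0.    0.43] | at [ 0.5361 -0.2129  0.2628] t 6.5
shift [-0.0206  0.0013 -0.0002] turn [-0.    -0.     0.517] | at [ 0.5361 -0.2129  0.2628] t 6.5
```

Tracking is accurate, so I repeat the same move for the click to position 4.

Emit:
{"fn": "carry_out", "kwargs": {
  "targets": [
    {"hand":0,"x":-0.003,"y":0.001,"z":0,"ax":0,"ay":0,"az":0.075},
    {"hand":0,"x":-0.0055,"y":0.0015,"z":0,"ax":0,"ay":0,"az":0.14},
    {"hand":0,"x":-0.008,"y":0.002,"z":0,"ax":0,"ay":0,"az":0.2},
    {"hand":0,"x":-0.0105,"y":0.002,"z":0,"ax":0,"ay":0,"az":0.265},
    {"hand":0,"x":-0.0135,"y":0.002,"z":0,"ax":0,"ay":0,"az":0.335},
    {"hand":0,"x":-0.016,"y":0.002,"z":0,"ax":0,"ay":0,"az":0.4},
    {"hand":0,"x":-0.0185,"y":0.0015,"z":0,"ax":0,"ay":0,"az":0.465},
    {"hand":0,"x":-0.0205,"y":0.0015,"z":0,"ax":0,"ay":0,"az":0.515}
  ]
}}

```text
t: 7.5
tool_pos: [0.544, -0.2318, 0.2628]
orientation: [-2.426, -1.996, -0.0]
force: [-1.5, 3.2, 0.1]
opening: 0.0004
gripper_force: 1.1
```

```bash
python3 rows.py .0125 85 100 115
```

```text
shift [-0.0002 -0.0001 -0.0002] turn [ 0.    -0.     0.002] | at [ 0.544  -0.2318  0.2628] t 7.5
shift [-0.0105  0.0018 -0.0002] turn [-0.    -0.     0.264] | at [ 0.544  -0.2318  0.2628] t 7.5
shift [-0.0209  0.001  -0.0002] turn [-0.    -0.     0.526] | at [ 0.544  -0.2318  0.2628] t 7.5
```

Emit:
{"fn": "carry_out", "kwargs": {
  "targets": [
    {"hand":0,"x":-0.003,"y":0.001,"z":0,"ax":0,"ay":0,"az":0.075},
    {"hand":0,"x":-0.0055,"y":0.0015,"z":0,"ax":0,"ay":0,"az":0.14},
    {"hand":0,"x":-0.008,"y":0.002,"z":0,"ax":0,"ay":0,"az":0.2},
    {"hand":0,"x":-0.0105,"y":0.002,"z":0,"ax":0,"ay":0,"az":0.265},
    {"hand":0,"x":-0.0135,"y":0.002,"z":0,"ax":0,"ay":0,"az":0.335},
    {"hand":0,"x":-0.016,"y":0.002,"z":0,"ax":0,"ay":0,"az":0.4},
    {"hand":0,"x":-0.0185,"y":0.0015,"z":0,"ax":0,"ay":0,"az":0.465},
    {"hand":0,"x":-0.0205,"y":0.0015,"z":0,"ax":0,"ay":0,"az":0.515}
  ]
}}

```text
t: 8.5
tool_pos: [0.5415, -0.2523, 0.2628]
orientation: [2.854, 1.312, 0.0]
force: [-0.3, 1.7, -0.4]
opening: 0.0003
gripper_force: 0.6
```

```bash
python3 rows.py .0125 115 130 145;python3 - <<'E'
from h import *
a=[]
for n,(u,v) in(("scene",(452,285)),("side",(418,300))):
    im,d=read_camera(n); a.append(cv2.resize(im[v-50:v+50,u-50:u+50],(400,400),interpolation=cv2.INTER_CUBIC))
cv2.imwrite("pics/s6.png",np.hstack(a))
E
```

```text
shift [-0.0006 -0.0003 -0.0002] turn [ 0.    -0.     0.011] | at [ 0.5415 -0.2523  0.2628] t 8.5
shift [-0.0108  0.0015 -0.0002] turn [ 0.    -0.     0.273] | at [ 0.5415 -0.2523  0.2628] t 8.5
shift [-0.0213  0.0006 -0.0002] turn [ 0.    -0.     0.535] | at [ 0.5415 -0.2523  0.2628] t 8.5
```

View pics/s6.png

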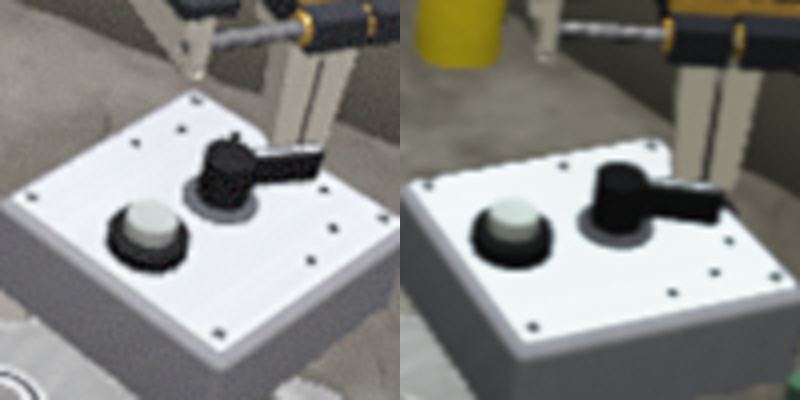

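The lever now points at the fifth stud (323,190 in the left half), so it is at position 5. One more click.

Emit:
{"fn": "carry_out", "kwargs": {
  "targets": [
    {"hand":0,"x":-0.003,"y":0.001,"z":0,"ax":0,"ay":0,"az":0.075},
    {"hand":0,"x":-0.0055,"y":0.0015,"z":0,"ax":0,"ay":0,"az":0.14},
    {"hand":0,"x":-0.008,"y":0.0015,"z":0,"ax":0,"ay":0,"az":0.2},
    {"hand":0,"x":-0.0105,"y":0.0015,"z":0,"ax":0,"ay":0,"az":0.265},
    {"hand":0,"x":-0.0135,"y":0.0015,"z":0,"ax":0,"ay":0,"az":0.335},
    {"hand":0,"x":-0.016,"y":0.0015,"z":0,"ax":0,"ay":0,"az":0.4},
    {"hand":0,"x":-0.0185,"y":0.001,"z":0,"ax":0,"ay":0,"az":0.465},
    {"hand":0,"x":-0.0205,"y":0.001,"z":0,"ax":0,"ay":0,"az":0.515}
  ]
}}

```text
t: 9.6
tool_pos: [0.5289, -0.2685, 0.2628]
orientation: [3.094, 0.544, 0.0]
force: [-0.6, -0.6, -0.2]
opening: 0.0009
gripper_force: 0.0
```

```bash
python3 rows.py .0125 145;python3 - <<'E'
from h import *
x,y=fing(145,.02);go(x,y,.263,L1-145);go(x,y,.33,L1-145)
E
```

```text
shift [-0.0008  0.0001 -0.0002] turn [ 0.    -0.     0.021] | at [ 0.5289 -0.2685  0.2628] t 9.6
shift [ 0.0067  0.0003 -0.0002] turn [ 0.    -0.     0.021] | at [ 0.5289 -0.2685  0.2628] t 9.6
shift [ 0.0067  0.0003 -0.0672] turn [ 0.    -0.     0.021] | at [ 0.5289 -0.2685  0.2628] t 9.6
```

Emit:
{"fn": "carry_out", "kwargs": {
  "targets": [
    {"hand":0,"x":0.007,"y":0,"z":0,"ax":0,"ay":0,"az":0},
    {"hand":0,"x":0.007,"y":0,"z":-0.02,"ax":0,"ay":0,"az":0},
    {"hand":0,"x":0.007,"y":0,"z":-0.05,"ax":0,"ay":0,"az":0},
    {"hand":0,"x":0.007,"y":0,"z":-0.08,"ax":0,"ay":0,"az":0},
    {"hand":0,"x":0.007,"y":0,"z":-0.11,"ax":0,"ay":0,"az":0},
    {"hand":0,"x":0.007,"y":0,"z":-0.14,"ax":0,"ay":0,"az":0},
    {"hand":0,"x":0.007,"y":0,"z":-0.14,"ax":0,"ay":0,"az":0}
  ]
}}

```text
t: 10.48
tool_pos: [0.5363, -0.2663, 0.4078]
orientation: [3.089, 0.545, 0.009]
force: [0.1, 0.4, 0.1]
opening: 0.0005
gripper_force: 0.0
```

```bash
cat > lev.py <<'E'
from h import *
for n in("scene","side"):
    im,d,P=cloud(n); B=P[...,:2]-AX; r=np.hypot(B[...,0],B[...,1])
    k=(im.max(-1)<110)&(P[...,2]>.072)&(P[...,2]<.096)&(r>.02)&(r<.055)
    b=B[k]; m=b.mean(0); ph=L1-np.degrees(np.arctan2(m[1],m[0]))
    print(n,k.sum(),"phi",ph%360,"pos",1+ph%360/30)
E
python3 lev.py; python3 -c "
from h import *
go(.4515,-.2213,.31,-71);go(.4515,-.2213,.26,-71)"
```

```text
scene 115 phi 161.564308179347 pos 6.385476939311567
side 137 phi 172.3886854848106 pos 6.7462895161603535
shift [-0.0638 -0.0708  0.0933] turn [ 0.001 -0.001  0.017] | at [ 0.5356 -0.266   0.4035] t 10.575
shift [-0.0638 -0.0709  0.1433] turn [ 0.001 -0.001  0.017] | at [ 0.5356 -0.266   0.4035] t 10.575
```

```bash
cat > lev.py <<'E'
from h import *
for n in("scene","side"):
    im,d,P=cloud(n); B=P[...,:2]-AX; r=np.hypot(B[...,0],B[...,1])
    for lo,hi in((.084,.094),(.086,.094)):
        k=(P[...,2]>lo)&(P[...,2]<hi)&(r>.022)&(r<.052)
        b=B[k]; b=b[b@np.array([np.cos(np.radians(L1-150)),np.sin(np.radians(L1-150))])>.01]
        m=np.median(b,0); ph=L1-np.degrees(np.arctan2(m[1],m[0])); print(n,len(b),"pos",(1+ph%360/30).round(2))
im,d=read_camera("wrist");p=camera_params("wrist")
from meas import onplane,proj
for k in range(7):
    a=np.radians(L1-30*k);uv=proj(p,np.array([[*(AX+.0535*np.array([np.cos(a),np.sin(a)])),.062],[*(AX+.04*np.array([np.cos(a),np.sin(a)])),.089]])).round().astype(int)
    print(k+1,uv.tolist(),[int(np.median(im[max(v-1,0):v+2,u-1:u+2].max(-1))) if 0<v<480 and 0<u<640 else None for u,v in uv])
E
python3 lev.py
```

```text
scene 65 pos 6.14
scene 50 pos 6.11
side 65 pos 6.02
side 56 pos 6.01
1 [[236, 202], [242, 217]] [68, 248]
2 [[258, 184], [259, 203]] [71, 247]
3 [[287, 180], [282, 199]] [74, 244]
4 [[314, 190], [304, 207]] [71, 249]
5 [[332, 212], [319, 225]] [67, 249]
6 [[336, 239], [323, 247]] [65, 227]
7 [[326, 264], [314, 266]] [70, 126]
```

Both cameras put the lever at position 6. Now over to the button.

Emit:
{"fn": "carry_out", "kwargs": {
  "targets": [
    {"hand":0,"x":-0.022,"y":-0.023,"z":0.01,"ax":0,"ay":0,"az":0},
    {"hand":0,"x":-0.043,"y":-0.047,"z":0.03,"ax":0,"ay":0,"az":0},
    {"hand":0,"x":-0.064,"y":-0.071,"z":0.055,"ax":0,"ay":0,"az":0},
    {"hand":0,"x":-0.064,"y":-0.071,"z":0.08,"ax":0,"ay":0,"az":0},
    {"hand":0,"x":-0.064,"y":-0.071,"z":0.105,"ax":0,"ay":0,"az":0},
    {"hand":0,"x":-0.064,"y":-0.071,"z":0.12,"ax":0,"ay":0,"az":0},
    {"hand":0,"x":-0.064,"y":-0.071,"z":0.12,"ax":0,"ay":0,"az":0}
  ]
}}

```text
t: 11.6
tool_pos: [0.4505, -0.2208, 0.2811]
orientation: [-3.092, -0.543, 0.004]
force: [-0.2, 1.1, -0.6]
opening: 0.0004
gripper_force: 0.0
```

```bash
python3 -c "
from h import *
go(.4515,-.2213,.268,-71)
s=read_state();print(s['force'],R.from_rotvec(s['orientation']).as_matrix()[:,2])"
```

```text
shift [0.0008 0.0009 0.0131] turn [-0.003  0.002  0.016] | at [ 0.4505 -0.2208  0.2811] t 11.6
[-0.19894742  1.13400032 -0.60161953] [-0.00295348  0.00183588 -0.99999395]
```

Emit:
{"fn": "carry_out", "kwargs": {
  "targets": [
    {"hand":0,"x":0.001,"y":0.001,"z":0.005,"ax":0,"ay":0,"az":0},
    {"hand":0,"x":0.001,"y":0.001,"z":0.009,"ax":0,"ay":0,"az":0},
    {"hand":0,"x":0.001,"y":0.001,"z":0.012,"ax":0,"ay":0,"az":0},
    {"hand":0,"x":0.001,"y":0.001,"z":0.014,"ax":0,"ay":0,"az":0},
    {"hand":0,"x":0.001,"y":0.001,"z":0.0155,"ax":0,"ay":0,"az":0},
    {"hand":0,"x":0.001,"y":0.001,"z":0.017,"ax":0,"ay":0,"az":0},
    {"hand":0,"x":0.001,"y":0.001,"z":0.017,"ax":0,"ay":0,"az":0}
  ]
}}

```text
t: 12.48
tool_pos: [0.4524, -0.2218, 0.2659]
orientation: [3.094, 0.544, 0.0]
force: [-2.2, 1.0, 3.5]
opening: 0.0005
gripper_force: 1.4
```

Emit:
{"fn": "carry_out", "kwargs": {
  "targets": [
    {"hand":0,"x":0,"y":0,"z":0.001,"ax":0,"ay":0,"az":0},
    {"hand":0,"x":0,"y":0,"z":0.002,"ax":0,"ay":0,"az":0},
    {"hand":0,"x":0,"y":0,"z":0.002,"ax":0,"ay":0,"az":0}
  ]
}}

```text
t: 12.85
tool_pos: [0.4524, -0.2218, 0.2638]
orientation: [3.094, 0.544, 0.0]
force: [-0.9, 0.2, 4.2]
opening: 0.0006
gripper_force: 2.0
```

Emit:
{"fn": "carry_out", "kwargs": {
  "targets": [
    {"hand":0,"x":0,"y":0,"z":0.001,"ax":0,"ay":0,"az":0},
    {"hand":0,"x":0,"y":0,"z":0.001,"ax":0,"ay":0,"az":0}
  ]
}}

```text
t: 13.1
tool_pos: [0.4524, -0.2218, 0.2628]
orientation: [3.094, 0.543, 0.0]
force: [-0.6, 0.2, 4.8]
opening: 0.0007
gripper_force: 2.3
```

Nearly at the bottom. I step on until the force jumps.

Emit:
{"fn": "carry_out", "kwargs": {
  "targets": [
    {"hand":0,"x":0,"y":0,"z":0.001,"ax":0,"ay":0,"az":0},
    {"hand":0,"x":0,"y":0,"z":0.001,"ax":0,"ay":0,"az":0}
  ]
}}

```text
t: 13.35
tool_pos: [0.4525, -0.2218, 0.2623]
orientation: [3.094, 0.544, 0.0]
force: [-3.5, 2.0, 9.4]
opening: 0.0007
gripper_force: 4.7
```

Emit:
{"fn": "carry_out", "kwargs": {
  "targets": [
    {"hand":0,"x":0,"y":0,"z":0.0005,"ax":0,"ay":0,"az":0},
    {"hand":0,"x":0,"y":0,"z":0.0005,"ax":0,"ay":0,"az":0}
  ]
}}

```text
t: 13.6
tool_pos: [0.4525, -0.2218, 0.2622]
orientation: [3.094, 0.544, 0.0]
force: [-6.2, 2.4, 12.4]
opening: 0.0002
gripper_force: 6.6
```

The force has jumped from 5 to 12 N with no further travel, so the button is at its stop. Releasing straight up.

Emit:
{"fn": "carry_out", "kwargs": {
  "targets": [
    {"hand":0,"x":0,"y":0,"z":-0.003,"ax":0,"ay":0,"az":0},
    {"hand":0,"x":0,"y":0,"z":-0.007,"ax":0,"ay":0,"az":0},
    {"hand":0,"x":0,"y":0,"z":-0.015,"ax":0,"ay":0,"az":0},
    {"hand":0,"x":0,"y":0,"z":-0.04,"ax":0,"ay":0,"az":0},
    {"hand":0,"x":0,"y":0,"z":-0.08,"ax":0,"ay":0,"az":0},
    {"hand":0,"x":0,"y":0,"z":-0.12,"ax":0,"ay":0,"az":0},
    {"hand":0,"x":0,"y":0,"z":-0.15,"ax":0,"ay":0,"az":0},
    {"hand":0,"x":0,"y":0,"z":-0.15,"ax":0,"ay":0,"az":0}
  ]
}}

```text
t: 14.6
tool_pos: [0.4529, -0.2221, 0.4143]
orientation: [3.091, 0.543, 0.006]
force: [0.1, 0.4, 0.4]
opening: 0.0003
gripper_force: 0.0
```

```bash
python3 lev.py | head -4; python3 - <<'E'
from h import *
im,d,P=cloud("side"); r=np.hypot(P[...,0]-.4515,P[...,1]+.2215); k=P[...,2][(r<.009)&(P[...,2]>.065)&(P[...,2]<.1)];print("button top z",np.median(k),len(k))
for n in("scene","side"):
    o=np.load(n+"0.npz")["im"].astype(int); im,_=read_camera(n)
    df=(cv2.blur(abs(im.astype(int)-o).max(-1).astype(np.float32),(3,3))>40).astype(np.uint8)
    N,l,st,c=cv2.connectedComponentsWithStats(df); print(n,[st[i].tolist() for i in range(1,N) if st[i,4]>15])
s=read_state();print(s["t"],s["tool_pos"],s["force"])
E
```

```text
scene 62 pos 6.16
scene 50 pos 6.14
side 67 pos 6.07
side 55 pos 6.06
button top z 0.0819149823779704 56
scene [[46, 0, 57, 118, 1972], [362, 0, 8, 5, 25], [366, 0, 26, 18, 214], [396, 2, 59, 16, 376], [341, 5, 15, 14, 62], [94, 10, 8, 18, 90], [82, 23, 5, 7, 26], [493, 23, 29, 17, 250], [36, 49, 34, 5, 103], [100, 50, 43, 82, 1091], [497, 59, 11, 22, 106], [40, 60, 32, 4, 67], [51, 66, 14, 3, 28], [56, 83, 7, 11, 51], [451, 86, 64, 24, 632], [0, 90, 21, 27, 340], [41, 90, 11, 7, 34], [60, 94, 7, 10, 35], [30, 102, 10, 9, 41], [449, 102, 32, 17, 150], [35, 113, 25, 5, 71], [489, 113, 21, 7, 47], [404, 116, 131, 114, 4381], [101, 122, 6, 8, 21], [11, 125, 44, 24, 379], [24, 124, 12, 2, 20], [55, 124, 12, 6, 38], [110, 128, 45, 29, 438], [39, 137, 30, 10, 152], [59, 138, 18, 21, 178], [99, 139, 22, 24, 157], [406, 142, 33, 15, 292], [24, 148, 37, 25, 593], [73, 152, 11, 12, 27], [484, 155, 31, 13, 191], [43, 160, 107, 48, 1564], [70, 163, 11, 8, 20], [147, 166, 7, 5, 22], [36, 168, 30, 13, 101], [161, 177, 14, 32, 140], [166, 206, 52, 107, 2365], [16, 236, 16, 9, 84], [0, 245, 58, 47, 
[... 423 characters left out ...]
3, 34], [124, 67, 33, 30, 606], [389, 78, 57, 43, 1671], [112, 88, 47, 58, 736], [103, 97, 8, 5, 24], [441, 115, 4, 7, 18], [57, 121, 37, 13, 171], [150, 120, 6, 17, 62], [396, 123, 40, 11, 287], [73, 127, 51, 8, 223], [126, 128, 14, 2, 17], [0, 131, 6, 7, 31], [352, 131, 121, 77, 2750], [129, 134, 7, 5, 18], [92, 135, 71, 101, 3127], [0, 143, 98, 115, 5595], [424, 143, 5, 16, 51], [152, 153, 11, 7, 41], [139, 159, 10, 15, 88], [352, 165, 22, 18, 128], [28, 168, 71, 28, 879], [395, 192, 24, 45, 720], [0, 198, 9, 24, 164], [4, 223, 6, 5, 22], [0, 234, 19, 9, 110], [409, 282, 12, 16, 123], [428, 297, 19, 16, 212]]
14.9 [ 0.45206196 -0.22154729  0.40955437] [ 0.11110069  0.12732787 -0.21066129]
```

The lever is at 6, the button is back up at 82 mm, and only the lever and the arm differ in the pictures. Handing in.

```bash
python3 -c "
from h import *
print(robot.close_job())"
```

```text
the job is handed in; nothing more can be done
None
```

The start box's lever was pushed click by click from position 1 to position 6, matching the other box; the start button was then pressed to its stop and came back up, the loose things look unmoved in the camera pictures, and the job was handed in at about 15 s.

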